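# Clamp the brass piece for measuring

## Robot

A 7-joint arm with a two-finger parallel gripper is mounted at the origin on the work surface. World frame = base frame: x ahead of the robot, y to its left, z up, the work surface at z = 0. Lengths are in m, angles in rad, forces in N, time in s.
With the tool pointing down it reaches from about 0.35 to 0.9 m from the base axis. Payload 8.1 kg.
Tool frame: the origin (TCP) lies midway between the tips of the shut fingers; the grasp point (between the pads) lies 19 mm behind it; z points along the fingers, y is the line along which they close (so a half turn about z gives the same grasp; the last joint's range is limited). The gripper opens to 92 mm and grips with 3 to 60 N. Pads are 19 mm wide; open, the fingers measure 130 mm over their backs; the gripper's body (75 mm by 190 mm) begins 47 mm behind the grasp point.
Start: joints at [1.098, 0.434, 0.025, 1.573, -0.012, 1.134, -0.075], TCP at [0.226, -0.583, 0.227] pointing down, gripper open.
Joint ranges: [-2.62, 2.62], [-0.44, 2.09], [-1.27, 1.32], [0.08, 2.57], [-1.32, 4.46], [0.12, 2], [-2.74, 2.74]. Speed limits (rad/s): [2.22, 2.22, 3.01, 3.01, 3.14, 3.14, 3.14].

## Interface

Orientations are given as a rotation vector (axis times angle).
In Python, from cell import arm gives the robot as it stands.
- The arm moves only by the tool move_arm, never from a script. Its argument "motion" is a list of rows, each an object of numbers: "tx", "ty", "tz": the shift along the tool's x, y, z normalised to -1 to 1, where 1 is 1000 mm; "twist": the turn about the tool's z normalised to -1 to 1, where 1 is pi/2 rad. In form: [{"tx": .., "ty": .., "tz": .., "twist": ..}, ...]. A call has 1 to 12 rows; each row shifts and turns the commanded pose from where the row before left it, along the tool's axes as they then stand; what a row does not reach is not made up. A row lasts 1/10 s, in which the tool goes at most 50 mm and 8.59 degrees, less where a joint would pass 70% of its speed; a pose out of reach is approached as far as the arm can. A call with a number of a shift or a turn outside -1 to 1 is refused whole. A call with a gripper value outside its range is refused whole. "gripper" is the gripper's target within -1 to 1 (shut at 1, half-way at 0, fully open at -1), set as the call begins (left out, the last holds). The fingers move at their own pace and stop on an object; "squeeze" is the grip in N (left out, the last holds). Time passes only in rows, so rows that do not move let the fingers close. It gives the time, the measured TCP pose, the force, the opening and the grip force at its end, in the units of the state.
- arm.observe(): the state, without advancing time (a new reading comes with each control period).
- arm.get_image(name): name is "scene" or "top" or "wrist"; returns the picture (420x560x3 uint8, red, green, blue); there is no depth.
- arm.calibration(name): a dict with "K" (3x3 intrinsics, pixels), "T" (4x4, takes a point from camera to world coordinates). Camera axes: x right, y down, z forward; pixel columns grow to the right and rows downward; lengths in m; the calibration is good to about 2 mm. A picture is of the moment at which its call begins: read the wrist's pose just before it. calibration takes no time and is no camera call; for the wrist camera it gives the pose at the moment of the call.
- arm.sign_off(): hands the job in; it is judged then, once.
Trained networks look in the newest picture that a camera, given by its name, has taken for a name from the list of things; names that differ only in an ending like _2 or _b are one class to them, and where a whole thing is asked for, a point or a joint stands for the part that bears it (a point fixed in the world has none). Each returns a list of dicts, best first, with "conf" (0 to 1); they miss things now and then, are a little off and sometimes report something else, mostly with a low value. They report only what shows in the picture. A call takes as long as a camera call. They do not tell look-alikes from the thing itself.
- arm.look_for(camera, query): "point" ([column, row] as shares, 0 to 1, of the picture: columns of its width, rows of its height, amid what is visible of it).
- arm.regions_of(camera, query): "region" (420x560 bool, what is visible of it) and "point" ([column, row] as shares, 0 to 1, of the picture: columns of its width, rows of its height, amid what is visible of it).
- arm.place_of(camera, query): "point" ([column, row] as shares, 0 to 1, of the picture: columns of its width, rows of its height: a listed point, or the origin of a listed thing).
The state is a dict: "clock": time; "joints": joint angles; "dq": joint speeds; "joint_efforts": joint torques, N m; "position": TCP position; "ee_rot": TCP orientation; "force": force on the tool from outside, world axes, zero at the start; "ft_torque": the same for the moment, N m; "width": opening from 0.0 (shut) to 1.0 (fully open); "gripper_force": force on a finger pad.
Only numpy, scipy, OpenCV 4.12 (cv2) and the standard library are available. Lean on these libraries where they do the work, as an engineer would, in place of code of your own. Each camera call takes 0.05 s, during which the arm holds its last target. There are 200 camera calls.

## Task

Two identical cam clamps with red levers stand open on the measuring-room bench, one with a brass test piece in its nest, one with a dark steel piece. Clamp the brass piece: push the red lever of its clamp over, past its dead point, so that it snaps fully down on the side away from the piece and stays there, with the brass piece still sitting upright in its nest. Leave the lever of the steel piece's clamp open as it is, and let go at the end.

Things in the scene. Friction and masses are not known exactly. Their poses are not given: they have to be found in the camera images.
- brass_clamp: Clamp with the brass piece, fixed; grey base plate 195 (x -127 to 67) x 74 x 12 mm. Origin on the bench under the lever's pivot pin, z up. Pin along y, at z 56 mm, between cheeks (x -39 to 19, y +-25, top z 71 mm). The red lever (grip 20 mm thick) swings in the plane y = 0. The piece sits in a ring nest at x -85, y 0; a strap from the cheeks is raised over it, top below z 90 mm.
- brass_lever (a joint): That clamp's lever, rad: 0 open, leaning 35 deg from upright to the clamp's -x (over the piece); 0.61 upright; 1.92 clamped, leaning 75 deg to +x; stops at both ends. Grip's end-ball centre 85 mm from the pin: open x -49, z 126 mm; clamped x 82, z 78 mm. A spring pushes it back to open (8 N at the grip's end, fading) up to 0.85; beyond, it snaps to 1.92 by itself and the strap comes down.
- brass_piece: Brass test piece, loose, about 250 g: stepped turned solid, foot 44 mm in diameter and 16 mm high, upper part 30 mm in diameter, 36 mm high in all. Origin: centre of its underside, which lies 12 mm above the bench; z up along its axis.
- steel_knob (a point): Centre of the end ball of the red grip (20 mm thick) on the other, identical clamp, the one with the dark steel piece. Open, as it must stay, this point is 126 mm above the bench and 49 mm beside that clamp's pivot.
Not all that is in view belongs to the job. Leave any pink or turquoise look-alike of the brass_clamp alone.

How it is judged:
At the end, for the whole second after the job is handed in: The lever of the brass piece's clamp is snapped over and down (joint above 1.75 of 1.92 rad), the brass piece is at rest in its nest (within 12 mm along and across the clamp, within 10 mm in height, tilted less than 10 degrees), and the grip of the other clamp is within 20 mm of where it started (value of joint brass_lever above 1.75 rad and x of brass_piece in the frame of brass_clamp between -0.097 and -0.073 m and z of brass_piece in the frame of brass_clamp below 0.022 m and y of brass_piece in the frame of brass_clamp between -0.012 and 0.012 m and angle between brass_piece's own z axis and vertical below 0.17 rad and linear speed of brass_piece below 0.02 m/s and distance of steel_knob from where it was at the start of the episode below 0.02 m); the robot touches nothing.
It fails at once if the lever of the steel piece's clamp is swung over (its grip moved more than 50 mm) (distance of steel_knob from where it was at the start of the episode above 0.05 m).
It also fails if it takes over 29 s, if anything falls off the work surface, if the arm or the gripper's body presses on something with over 40 N, if the wrist force passes 120 N, or if a joint passes its speed limit or range.

## Working session

There is one attempt and no reset: what is moved stays moved. The work goes in short steps, Python scripts to look and compute and a tool call to move; the robot and the scene stay as the last step left them, time stands still between calls to the robot, and variables do not carry over. Pictures are saved under pics/ and viewed, at most 10 in all, crops included, and the job is handed in when it is done.

Besides the shell and the picture viewer there is one more tool, called after "Request:" as name(argument=value, ...), one argument or row to a line, values as JSON. move_arm: Moves the arm, as the interface text tells. Scaled input: -1 to 1 covers 1000 mm each way for a shift and pi/2 rad each way for a turn. Its arguments: {"type":"object","properties":{"motion":{"type":"array","items":{"type":"object","properties":{"tx":{"type":"number"},"ty":{"type":"number"},"tz":{"type":"number"},"twist":{"type":"number"}}}},"gripper":{"type":"number"},"squeeze":{"type":"number"}},"required":["motion"]}

```bash
mkdir -p pics
python3 - <<'E'
from cell import arm
import cv2
s=arm.observe();print(s)
for c in ("scene","top"):
    im=arm.get_image(c);cv2.imwrite(f"pics/{c}1.png",im[:,:,::-1])
    k=arm.calibration(c);print(c,k["K"].tolist(),k["T"].round(3).tolist())
    for q in ("brass_clamp","brass_lever","brass_piece","steel_knob"):
        print(q,[(round(d["conf"],2),(round(d["point"][0]*560),round(d["point"][1]*420))) for d in arm.place_of(c,q)] if q!="brass_lever" else [(round(d["conf"],2),(round(d["point"][0]*560),round(d["point"][1]*420))) for d in arm.look_for(c,q)])
E
```

```text
{'clock': 0.0, 'joints': array([ 1.09843008,  0.43521763,  0.02495495,  1.57414364, -0.01158408,
        1.13399572, -0.07505232]), 'dq': array([-8.72050294e-05, -1.48068068e-04,  4.47970006e-04,  6.82477924e-04,
        2.20655328e-04,  7.07993433e-05, -3.54497829e-04]), 'joint_efforts': array([-7.07374074e-04, -6.67849803e+01,  9.85032097e-01, -3.14456964e+01,
       -6.04828703e-02,  4.27530985e-02,  6.73501404e-05]), 'position': array([ 0.22562833, -0.58227586,  0.2259301 ]), 'ee_rot': array([-3.08652237e+00, -5.77238697e-01,  7.01771099e-04]), 'force': array([-0.29515779,  0.88114012, -0.8205015 ]), 'ft_torque': array([-0.00635801,  0.01187961,  0.0620644 ]), 'gripper_force': 0.0, 'width': 0.9997876135338504}
scene [[499.47281556257616, 0.0, 284.2191303126737], [0.0, 499.47281556257616, 205.9028717234292], [0.0, 0.0, 1.0]] [[0.472, 0.631, -0.616, 1.153], [0.882, -0.331, 0.336, -0.313], [0.008, -0.701, -0.713, 0.897], [0.0, 0.0, 0.0, 1.0]]
brass_clamp [(0.8, (328, 247)), (0.74, (394, 208)), (0.73, (179, 216)), (0.71, (266, 189))]
brass_lever [(0.65, (271, 165)), (0.55, (335, 226)), (0.51, (400, 188))]
brass_piece [(0.63, (338, 267))]
steel_knob [(0.57, (227, 289))]
top [[379.38924501662655, 0.0, 282.20397632820954], [0.0, 379.38924501662655, 214.24388798780646], [0.0, 0.0, 1.0]] [[0.01, -1.0, 0.017, 0.448], [-1.0, -0.01, -0.015, 0.075], [0.015, -0.017, -1.0, 0.907], [0.0, 0.0, 0.0, 1.0]]
brass_clamp [(0.91, (247, 181)), (0.73, (160, 195)), (0.59, (261, 283)), (0.58, (361, 291))]
brass_lever [(0.74, (249, 167)), (0.71, (371, 291)), (0.65, (152, 184)), (0.54, (259, 284))]
brass_piece [(0.54, (260, 145))]
steel_knob [(0.74, (246, 181))]
```

View pics/scene1.png

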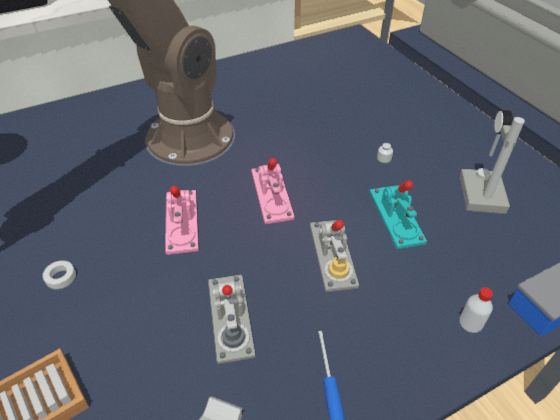

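View pics/top1.png

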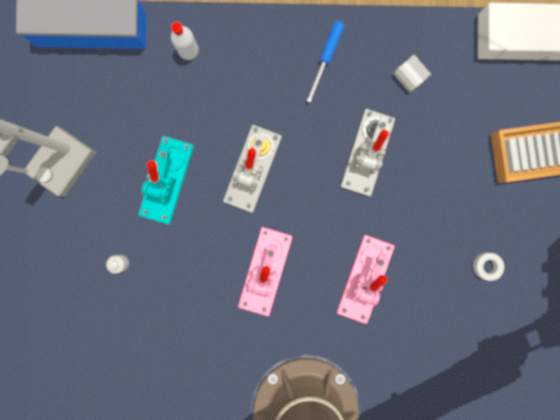

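The top view shows the grey clamp with the brass piece at about (252,168) and the steel one at about (370,152). The pink and turquoise look-alikes are separate. In the scene view the brass clamp is at about (335,253). The piece end points away from the robot, so the lever has to be pushed towards the robot.

```bash
cat > h.py <<'E'
from cell import arm
import numpy as np, cv2
def ray(c,uv):
    k=arm.calibration(c);T=k["T"];d=T[:3,:3]@np.linalg.inv(k["K"])@[uv[0],uv[1],1];return T[:3,3],d
def onz(c,uv,z):
    o,d=ray(c,uv);return o+d*(z-o[2])/d[2]
def tri(a,b):
    A=[];B=[]
    M=np.zeros((3,3));v=np.zeros(3);R=[]
    for c,uv in(a,b):
        o,d=ray(c,uv);d=d/np.linalg.norm(d);P=np.eye(3)-np.outer(d,d);M+=P;v+=P@o;R.append((o,P))
    x=np.linalg.solve(M,v);return x,[round(np.linalg.norm(P@(x-o)),4) for o,P in R]
E
python3 - <<'E'
from h import *
boxes={"scene":(295,205,365,300),"top":(215,115,290,220)}
red={}
for c,(x0,y0,x1,y1) in boxes.items():
    im=cv2.imread(f"pics/{c}1.png");
    sub=im[y0:y1,x0:x1].astype(int);b,g,r=sub[...,0],sub[...,1],sub[...,2]
    m=((r>140)&(g<70)&(b<70)).astype(np.uint8)
    ys,xs=np.nonzero(m);red[c]=(xs+x0,ys+y0)
    print(c,"red",len(xs),xs.min()+x0,xs.max()+x0,ys.min()+y0,ys.max()+y0)
    br=((r-b>70)&(g>110));ys,xs=np.nonzero(br);print("brass",(xs.mean()+x0,ys.mean()+y0),len(xs))
    pl=((r+g+b>220)|(m>0)).astype(np.uint8)
    pl=cv2.morphologyEx(pl,cv2.MORPH_CLOSE,np.ones((5,5)))
    cs,_=cv2.findContours(pl,cv2.RETR_EXTERNAL,cv2.CHAIN_APPROX_NONE);k=max(cs,key=cv2.contourArea)
    pts=k[:,0,:]+[x0,y0]
    w=np.array([onz(c,p,.012)[:2] for p in pts])
    rc=cv2.minAreaRect((w*1000).astype(np.float32));bx=cv2.boxPoints(rc);print("rect mm",rc,bx.round().tolist())
    for q in("brass_clamp","brass_lever","brass_piece"):
        pass
    big=cv2.resize(im[y0:y1,x0:x1],None,fx=5,fy=5,interpolation=cv2.INTER_CUBIC);cv2.imwrite(f"pics/{c}crop.png",big)
a=cv2.imread("pics/scenecrop.png");b=cv2.imread("pics/topcrop.png");h=max(a.shape[0],b.shape[0])
f=lambda i:cv2.copyMakeBorder(i,0,h-i.shape[0],0,5,0)
cv2.imwrite("pics/both.png",np.hstack([f(a),f(b)]));print(a.shape,b.shape)
E
```

```text
scene red 64 332 343 220 228
brass (np.float64(338.2796052631579), np.float64(268.0526315789474)) 304
rect mm ((560.0013427734375, 137.85162353515625), (172.06556701660156, 281.414306640625), 60.9893798828125) [[395.0, 131.0], [641.0, -6.0], [725.0, 145.0], [479.0, 281.0]]
top red 117 246 254 149 167
brass (np.float64(261.1363636363636), np.float64(147.21428571428572)) 154
rect mm ((574.880615234375, 133.95660400390625), (246.42884826660156, 174.90296936035156), 0.564028799533844) [[451.0, 220.0], [453.0, 45.0], [699.0, 48.0], [697.0, 223.0]]
(475, 350, 3) (525, 375, 3)
```

View pics/both.png

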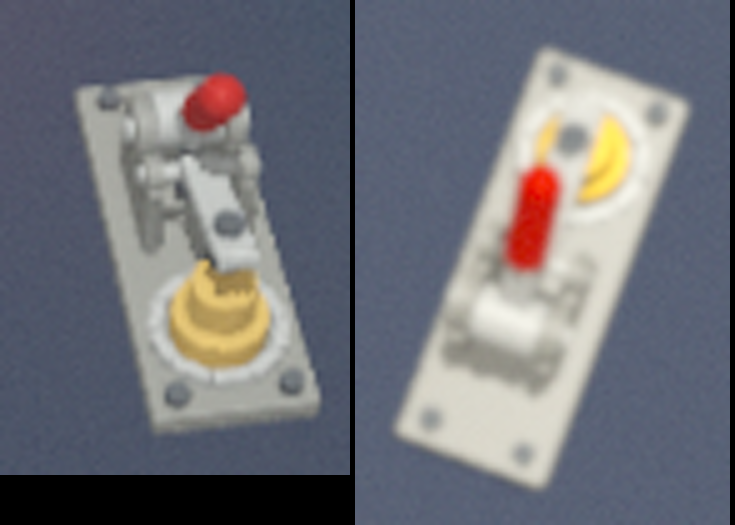

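The crop shows the brass clamp's plate corners clearly. In top-view pixels they are (253,124), (282,135), (223,202) and (253,213). The red end ball is at about (252,152) in the top view and (340,224) in the scene view.

Run:
```python
from h import *
from scipy.spatial.transform import Rotation as R
c=[onz("top",p,.012) for p in((253,124.4),(282,135.4),(253,212.6),(223.2,201.6))]
c=np.array(c);print(c.round(3).tolist(),[np.linalg.norm(c[i]-c[i-1]).round(3) for i in range(4)])
ax=(c[2]+c[3]-c[0]-c[1])[:2];ax/=np.linalg.norm(ax);ay=np.array([-ax[1],ax[0]])
o=c.mean(0)[:2]+.030*ax
print("origin",o,"yaw",np.arctan2(ax[1],ax[0]))
ball,e=tri(("scene",(339.8,224)),("top",(252,151.5)));print("ball",ball,e)
d=ball[:2]-o;print("ball in clamp",d@ax,d@ay,ball[2])
pc,e=tri(("scene",(336,263)),("top",(262,146)));print("piece",pc,e);d=pc[:2]-o;print(d@ax,d@ay)
s=arm.observe();Rt=R.from_rotvec(s["ee_rot"]);print(Rt.as_matrix().round(3))
for x,y in((-.085,0),(-.049,0)): print(x,o+x*ax)
# twist to bring tool x onto +-ax
M=Rt.as_matrix()
a=M.T@np.r_[ax,0];t=np.arctan2(a[1],a[0]);print("twist to +ax",t,"to -ax",(t+2*np.pi)%(2*np.pi)-np.pi)
# steel clamp
for q,uv in(("steel ball",(385,132)),):print(q,onz("top",uv,.126))
```

```text
[[0.675, 0.133, 0.012], [0.65, 0.064, 0.012], [0.467, 0.13, 0.012], [0.492, 0.201, 0.012]] [np.float64(0.196), np.float64(0.073), np.float64(0.195), np.float64(0.075)]
origin [0.54292891 0.14224062] yaw 2.7899920926011483
ball [0.58995507 0.12662978 0.1282474 ] [np.float64(0.0), np.float64(0.0)]
ball in clamp -0.049525607543940385 -0.0015400419468248622 0.12824740136889398
piece [0.61847419 0.10892029 0.03988871] [np.float64(0.0009), np.float64(0.0009)]
-0.0823991680498422 0.005264017465261405
[[ 0.932  0.361 -0.   ]
 [ 0.361 -0.932  0.   ]
 [-0.    -0.    -1.   ]]
-0.085 [0.62272884 0.11296654]
-0.049 [0.58893122 0.12536498]
twist to +ax -2.42031325637309 to -ax 0.7212793972167031
steel ball [ 0.63437931 -0.14831547  0.126     ]
```

Request:
move_arm(
  motion=[
    {"twist": 0.092},
    {"twist": 0.092},
    {"twist": 0.092},
    {"twist": 0.092},
    {"twist": 0.091},
    {},
  ],
  gripper=1,
)

```text
invalid input
```

```bash
cat >> h.py <<'E'
from scipy.spatial.transform import Rotation as R
O=np.array([.5429,.1422]);AX=np.array([np.cos(2.79),np.sin(2.79)])
def plan(x,z):
    s=arm.observe();M=R.from_rotvec(s["ee_rot"]).as_matrix()
    t=np.r_[O+x*AX,z];d=s["position"]-np.r_[O,0]
    ay=np.array([-AX[1],AX[0]])
    print("now clamp",d[:2]@AX,d[:2]@ay,d[2],"shift",M.T@(t-s["position"]),"clock",s["clock"],"F",s["force"].round(1),"w",s["width"],"j",s["joints"].round(2));print(M.round(3).tolist())
E
python3 -c "
from h import *
plan(-.095,.226)"
```

```text
now clamp 0.048017589081739954 0.7898087691549591 0.22668451755698674 shift [ 0.62894386 -0.49867981  0.00068114] clock 0.5 F [-0.4  0.  -0.2] w 0.9996773078764509 j [ 1.1   0.43  0.03  1.57 -0.01  1.13 -0.08]
[[0.932, 0.361, -0.0], [0.361, -0.932, 0.0], [-0.0, -0.0, -1.0]]
```

Request:
move_arm(
  motion=[
    {"tx": 0,"ty": 0,"tz": 0,"twist": 0.092},
    {"tx": 0,"ty": 0,"tz": 0,"twist": 0.092},
    {"tx": 0,"ty": 0,"tz": 0,"twist": 0.092},
    {"tx": 0,"ty": 0,"tz": 0,"twist": 0.092},
    {"tx": 0,"ty": 0,"tz": 0,"twist": 0.091},
    {"tx": 0,"ty": 0,"tz": 0,"twist": 0},
  ],
  gripper=1,
)

```text
clock: 1.1
position: [0.226, -0.5827, 0.2267]
ee_rot: [3.093, -0.552, -0.0]
force: [-1.0, -1.5, -0.4]
width: 0.528
gripper_force: 0.0
```

```bash
python3 -c "
from h import *
plan(-.095,.226)"
```

```text
now clamp 0.047852666831898295 0.7896956146778994 0.2267302310753911 shift [ 1.41438028e-01 -7.89950322e-01  5.95550869e-04] clock 1.1 F [-1.  -1.5 -0.4] w 0.5275501713159806 j [ 0.99  0.43  0.19  1.58 -0.09  1.13 -0.73]
[[0.938, -0.346, -0.0], [-0.346, -0.938, -0.0], [-0.0, 0.0, -1.0]]
```

Request:
move_arm(
  motion=[
    {"tx": 0.007,"ty": -0.04,"tz": 0,"twist": 0},
    {"tx": 0.007,"ty": -0.04,"tz": 0,"twist": 0},
    {"tx": 0.007,"ty": -0.04,"tz": 0,"twist": 0},
    {"tx": 0.007,"ty": -0.04,"tz": 0,"twist": 0},
    {"tx": 0.007,"ty": -0.04,"tz": 0,"twist": 0},
    {"tx": 0.007,"ty": -0.04,"tz": 0,"twist": 0},
    {"tx": 0.007,"ty": -0.04,"tz": 0,"twist": 0},
    {"tx": 0.007,"ty": -0.04,"tz": 0,"twist": 0},
    {"tx": 0.007,"ty": -0.04,"tz": 0,"twist": 0},
    {"tx": 0.007,"ty": -0.04,"tz": 0,"twist": 0},
  ],
)

```text
clock: 2.1
position: [0.4299, -0.2299, 0.2271]
ee_rot: [3.094, -0.541, 0.001]
force: [-0.3, -1.1, -0.9]
width: 0.003
gripper_force: 0.0
```

Request:
move_arm(
  motion=[
    {"tx": 0.007,"ty": -0.04,"tz": 0,"twist": 0},
    {"tx": 0.007,"ty": -0.04,"tz": 0,"twist": 0},
    {"tx": 0.007,"ty": -0.04,"tz": 0,"twist": 0},
    {"tx": 0.007,"ty": -0.04,"tz": 0,"twist": 0},
    {"tx": 0.007,"ty": -0.04,"tz": 0,"twist": 0},
    {"tx": 0.007,"ty": -0.04,"tz": 0,"twist": 0},
    {"tx": 0.007,"ty": -0.04,"tz": 0,"twist": 0},
    {"tx": 0.007,"ty": -0.04,"tz": 0,"twist": 0},
    {"tx": 0.007,"ty": -0.04,"tz": 0,"twist": 0},
    {"tx": 0.007,"ty": -0.03,"tz": 0,"twist": 0},
    {"tx": 0,"ty": 0,"tz": 0,"twist": 0},
  ],
)

```text
clock: 3.2
position: [0.6301, 0.1164, 0.2262]
ee_rot: [-3.093, 0.532, 0.0]
force: [-0.4, 0.5, 0.1]
width: 0.002
gripper_force: 0.0
```

Run:
```python
from h import *
plan(-.095,.102)
im=arm.get_image("wrist");cv2.imwrite("pics/w1.png",im[:,:,::-1])
k=arm.calibration("wrist");T=k["T"]
for n,x,z in(("ball",-.049,.126),("piece",-.085,.048),("pin",0,.071)):
    p=np.linalg.inv(T)@np.r_[O+x*AX,z,1];q=k["K"]@p[:3];print(n,q[:2]/q[2])
```

```text
now clamp -0.09079528332334916 -0.00579640408012219 0.2262364572148023 shift [0.00422862 0.00619175 0.12421657] clock 3.2 F [-0.4  0.5  0.1] w 0.001957277841026016 j [-0.17  0.47 -0.14  1.52  0.07  1.16 -2.24]
[[0.942, -0.334, 0.0], [-0.334, -0.942, 0.003], [-0.001, -0.003, -1.0]]
ball [278.76807238 263.77023735]
piece [278.52965376 192.67779624]
pin [277.82838745 286.46372434]
```

View pics/w1.png

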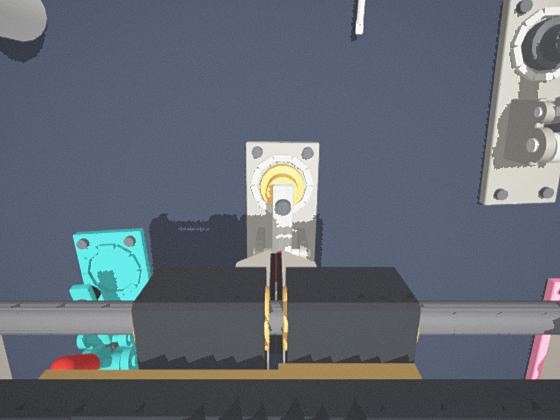

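The wrist view shows the brass clamp straight ahead, in line with the tool. Its plate is centred at about column 283, and the brass piece at (282,185) lies within about 4 mm of the prediction. The turquoise look-alike and the steel clamp are well off to the sides.

Request:
move_arm(
  motion=[
    {"tx": 0.006,"ty": 0.008,"tz": 0.03,"twist": 0},
    {"tx": 0,"ty": 0,"tz": 0.03,"twist": 0},
    {"tx": 0,"ty": 0,"tz": 0.03,"twist": 0},
    {"tx": 0,"ty": 0,"tz": 0.02,"twist": 0},
    {"tx": 0,"ty": 0,"tz": 0.014,"twist": 0},
    {"tx": 0,"ty": 0,"tz": 0,"twist": 0},
  ],
)

```text
clock: 3.85
position: [0.6307, 0.0998, 0.1011]
ee_rot: [3.092, -0.548, -0.004]
force: [0.0, -0.6, -0.6]
width: 0.005
gripper_force: 0.0
```

```bash
python3 -c "
from h import *
plan(.02,.102)"
```

```text
now clamp -0.09707078818528575 0.009535309606156065 0.10107392435905249 shift [-0.11706558 -0.00962126 -0.00065612] clock 3.85 F [ 0.  -0.6 -0.6] w 0.0046975476901520916 j [-0.15  0.58 -0.13  1.66  0.09  0.91 -2.24]
[[0.939, -0.344, -0.003], [-0.344, -0.939, -0.001], [-0.002, 0.002, -1.0]]
```

Request:
move_arm(
  motion=[
    {"tx": -0.01,"ty": -0.007,"tz": 0,"twist": 0},
    {"tx": -0.012,"ty": 0,"tz": 0,"twist": 0},
    {"tx": -0.012,"ty": 0,"tz": 0,"twist": 0},
    {"tx": -0.012,"ty": 0,"tz": 0,"twist": 0},
    {"tx": -0.012,"ty": 0,"tz": 0,"twist": 0},
    {"tx": -0.012,"ty": 0,"tz": 0,"twist": 0},
  ],
)

```text
clock: 4.45
position: [0.5728, 0.1317, 0.1064]
ee_rot: [-3.09, 0.55, -0.016]
force: [6.0, -1.5, 5.3]
width: 0.001
gripper_force: 3.7
```

```bash
python3 -c "
from h import *
plan(.02,.102)"
```

```text
now clamp -0.03165855995563792 -0.000422828895935919 0.10641858035611484 shift [-0.05169892  0.00049524  0.00390975] clock 4.45 F [ 6.  -1.5  5.3] w 0.0008223583529300142 j [-0.22  0.5  -0.14  1.8   0.1   0.84 -2.33]
[[0.938, -0.345, 0.011], [-0.345, -0.938, 0.001], [0.01, -0.005, -1.0]]
```

Contact is as expected at about 8 N, so I'll keep pushing.

Request:
move_arm(
  motion=[
    {"tx": -0.012,"ty": 0,"tz": 0.002,"twist": 0},
    {"tx": -0.012,"ty": 0,"tz": 0,"twist": 0},
    {"tx": -0.012,"ty": 0,"tz": 0,"twist": 0},
    {"tx": -0.012,"ty": 0,"tz": 0,"twist": 0},
    {"tx": 0,"ty": 0,"tz": 0,"twist": 0},
    {"tx": 0,"ty": 0,"tz": 0,"twist": 0},
  ],
)

```text
clock: 5.05
position: [0.5233, 0.1486, 0.1007]
ee_rot: [3.093, -0.548, -0.0]
force: [1.2, 0.8, -0.3]
width: 0.004
gripper_force: 0.0
```

Run:
```python
from h import *
plan(.02,.102)
im=arm.get_image("scene");cv2.imwrite("pics/s2.png",cv2.resize(im[180:320,180:400,::-1],None,fx=3,fy=3))
```

```text
now clamp 0.020632519628215464 0.0007684680897033463 0.1007340516919642 shift [ 0.00063321 -0.00076742 -0.00126624] clock 5.05 F [ 1.2  0.8 -0.3] w 0.004162655229995757 j [-0.26  0.45 -0.16  1.91  0.1   0.79 -2.39]
[[0.939, -0.343, -0.0], [-0.343, -0.939, -0.0], [-0.0, 0.0, -1.0]]
```

View pics/s2.png

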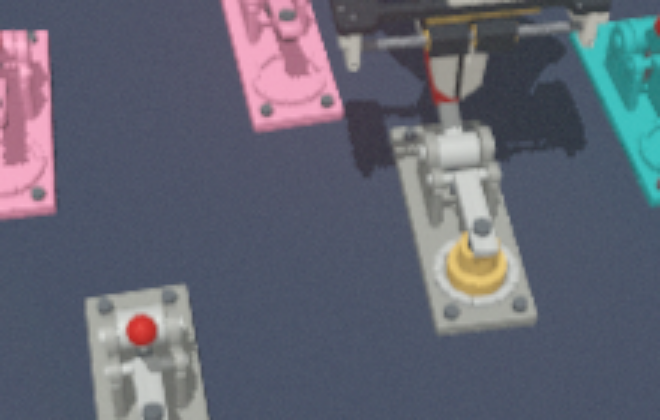

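The strap is down on the brass piece, which is upright at crop (477,260), and the lever is over behind the fingers. The force is near zero, so I'll retract straight up and check.

Request:
move_arm(
  motion=[
    {"tx": 0,"ty": 0,"tz": -0.03,"twist": 0},
    {"tx": 0,"ty": 0,"tz": -0.04,"twist": 0},
    {"tx": 0,"ty": 0,"tz": -0.04,"twist": 0},
    {"tx": 0.04,"ty": 0,"tz": -0.03,"twist": 0},
    {"tx": 0.04,"ty": 0.04,"tz": 0,"twist": 0},
    {"tx": 0.04,"ty": 0.04,"tz": 0,"twist": 0},
    {"tx": 0,"ty": 0.04,"tz": 0,"twist": 0},
    {"tx": 0,"ty": 0.04,"tz": 0,"twist": 0},
    {"tx": 0,"ty": 0,"tz": 0,"twist": 0},
    {"tx": 0,"ty": 0,"tz": 0,"twist": 0},
  ],
)

```text
clock: 6.1
position: [0.5758, -0.0327, 0.2407]
ee_rot: [3.092, -0.554, -0.0]
force: [-0.2, 1.0, 0.8]
width: 0.003
gripper_force: 0.0
```

Run:
```python
from h import *
plan(.02,.102)
a=arm.get_image("scene")[140:340,160:420,::-1];b=arm.get_image("top")[100:300,200:420,::-1]
cv2.imwrite("pics/s3.png",cv2.resize(np.hstack([a,b]),None,fx=1.66,fy=1.66))
for n,x,z in(("open",-.049,.126),("clamped",.082,.078)):
    k=arm.calibration("scene");p=np.linalg.inv(k["T"])@np.r_[O+x*AX,z,1];q=k["K"]@p[:3];print(n,(q[:2]/q[2]-[160,140])*1.66)
```

```text
now clamp -0.09111252476553536 0.15286570701892305 0.24068083319130007 shift [-0.1115301  -0.15258421  0.13865564] clock 6.1 F [-0.2  1.   0.8] w 0.003181482338495399 j [ 0.03  0.35 -0.09  1.67  0.04  1.13 -2.  ]
[[0.938, -0.347, -0.0], [-0.347, -0.938, -0.0], [0.0, 0.0, -1.0]]
open [296.97536193 140.45575953]
clamped [274.06265496  95.32942891]
```

View pics/s3.png

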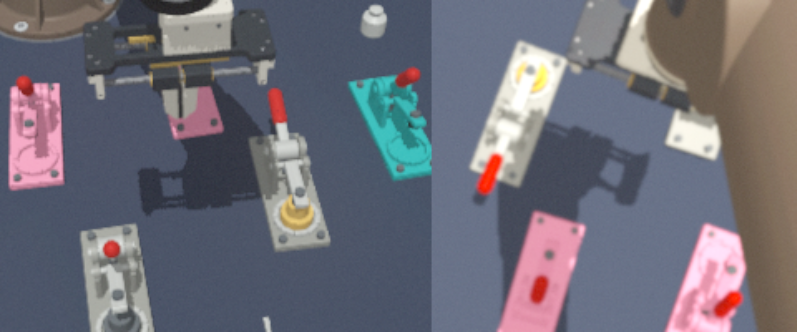

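The brass lever is fully down, with its ball at (274,95), exactly where the clamped position predicts. The brass piece is upright in its nest, the steel lever is still open, and the gripper is clear of everything.

```bash
python3 -c "
from cell import arm
print(arm.sign_off())"
```

```text
the job is handed in; nothing more can be done
None
```

The brass clamp's lever is snapped fully down with the brass piece upright in its nest, the steel clamp is still open, the arm is clear, and the job was handed in at about 6 s of the 29 s allowed (no verdict was returned).

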